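# Zero the lens tester, then hold a relay-lens barrel pressed in its V-cradle

## Task

With the V-cradle of the lens tester still empty, zero the tester by pressing its keys all the way down one at a time: white, then blue, then green. Then lift the cream lens barrel off its wooden stand, lay it lengthwise and centred in the V-cradle, and let go so that it settles on both flanks. Then push down on top of it, bearing on both flanks alike, until the sprung cradle has sunk about half of its 12 mm travel, never to the bottom, and finish while still holding it pressed like that; leave the other things on the bench where they are.

Things in the scene. Friction and masses are not known exactly. Their poses are not given: they have to be found in the camera images.
- barrel_center (a point): Centre of the lens barrel: a loose cream tube with black end rings, 32 mm diameter, 110 mm long, about 0.18 kg. Its own y axis is the tube's long axis (horizontal). At the start it lies in the wooden stand, its centre 40 mm above the bench. Either end may point either way in the cradle. Held in a rigid grip it tends to bear on one flank only; pushed with closed fingertips on the middle of its top line it bears on both.
- stand: Fixed wooden stand, base plate 70 x 120 x 8 mm (origin: centre of its underside), with two saddles along its y axis that carry the barrel; between them the middle 60 mm of the tube is free on both sides down to the base plate.
- panel: Fixed cream key panel of the tester, 100 x 150 x 30 mm; origin: centre of its underside. The keys stand in a row along its y axis.
- seat (a point): Where the barrel's centre belongs when seated in the V-cradle (sinks with it; 70 mm above the bench at rest). y axis: along the V-groove, horizontal; z up. Two V-yokes with 90 degree steel flanks, each 24 mm long, are centred 35 mm to either side along the groove, so 46 mm of the barrel stay free between them for fingers, down to the cradle plate 34 mm below. The flanks end 3 mm above this point.
- tester: Fixed lens tester that carries the V-cradle: cream base 100 mm wide, 14 mm thick; origin at the bench, straight below the seat, y along the groove. 85 mm from the seat on the +y side starts a black light source (60 mm long, top 86 mm above the bench); on the -y side, 85 mm away, stands a cream sensor plate (top 89 mm above the bench).
- cradle (a joint): How far the sprung V-cradle has sunk, m: 0 at rest (up), 0.012 at the bottom stop. It moves straight down. It takes about 2 N to start it and then 1 N per mm: 8 N in all at half travel, 14 N at the bottom, the barrel's own weight included.
- key_white_top (a point): Centre of the top face of the white spring key at rest, a round key 26 mm in diameter on the cream key panel (panel 100 x 150 x 30 mm), its top 52 mm above the bench. The three keys stand in a row 46 mm apart, in varying order. Pressed straight down.
- key_blue_top (a point): Centre of the top face of the blue spring key at rest, a round key 26 mm in diameter on the cream key panel (panel 100 x 150 x 30 mm), its top 52 mm above the bench. The three keys stand in a row 46 mm apart, in varying order. Pressed straight down.
- key_green_top (a point): Centre of the top face of the green spring key at rest, a round key 26 mm in diameter on the cream key panel (panel 100 x 150 x 30 mm), its top 52 mm above the bench. The three keys stand in a row 46 mm apart, in varying order. Pressed straight down.
- key_white (a joint): Travel of the white key, m: 0 released, 0.006 fully down, which takes 5 N; it springs back.
- key_blue (a joint): Travel of the blue key, m: 0 released, 0.006 fully down, which takes 5 N; it springs back.
- key_green (a joint): Travel of the green key, m: 0 released, 0.006 fully down, which takes 5 N; it springs back.
- eyepiece: Bystander: black microscope eyepiece standing on its narrow end, 38 mm diameter, 52 mm tall; origin at the centre of its underside.
- cleaner: Bystander: amber glass bottle with a white cap, 36 mm diameter, 85 mm tall; origin at the centre of its underside.
- brush: Bystander: dusting brush lying flat, about 160 mm long along its own x; origin at the underside near its middle.
- screwdriver: Bystander: small screwdriver with a blue handle lying flat, about 150 mm long along its own x; origin at the underside near its middle.
- dish: Bystander: shallow glass dish, 90 mm diameter, 15 mm tall; origin at the centre of its underside.
- barrel: The same lens barrel as a body; its origin is the barrel's centre, as barrel_center.
There are look-alikes about, which are no part of the job. What is shaped like the barrel but pink is not meant.

How it is judged:
By the outcome, as a careful person would: the job done as asked, in the order asked, and still so for the second after the job is handed in, while the arm keeps its last pose, push and grip.
It also fails if it takes over 67 s, if anything falls off the work surface, if the arm or the gripper's body presses on something with over 40 N, if the wrist force passes 120 N, or if a joint passes its speed limit or range.

## Robot

A 7-joint arm with a two-finger parallel gripper is mounted at the origin on the work surface. World frame = base frame: x ahead of the robot, y to its left, z up, the work surface at z = 0. Lengths are in m, angles in rad, forces in N, time in s.
With the tool pointing down it reaches from about 0.35 to 0.9 m from the base axis. Payload 8.1 kg.
Tool frame: the origin (TCP) lies on the centre line of the jaws, within the pads' length; the fingertips stand 19 mm ahead of it and the grasp point (between the pads) is the TCP; z points along the fingers, y is the direction in which the jaws open and shut (so a half turn about z gives the same grasp; the last joint's range is limited). The gripper opens to 92 mm and grips with 3 to 60 N. Pads are 19 mm wide; open, the fingers measure 130 mm over their backs; the gripper's body (75 mm by 190 mm) begins 47 mm behind the grasp point.
Start: joints at [-1.38, 0.434, 0.025, 1.573, -0.012, 1.134, -0.075], TCP at [0.181, 0.598, 0.246] pointing down, gripper open.
Joint ranges: [-2.62, 2.62], [-0.44, 2.09], [-1.27, 1.32], [0.08, 2.57], [-1.32, 4.46], [0.12, 2], [-2.74, 2.74]. Speed limits (rad/s): [2.22, 2.22, 3.01, 3.01, 3.14, 3.14, 3.14].

## Interface

Orientations are given as a rotation vector (axis times angle).
In Python, from cell import monitor, imaging, workorder, outline_of gives the robot as it stands.
- The arm moves only by the tool move_arm, never from a script. Its argument "series" is a list of rows, each a list of 6 numbers: the shift along the world's x, y, z in cm, then the turn, a rotation vector about the world's x, y, z in degrees. A call has 1 to 8 rows; each row shifts and turns the commanded pose from where the row before left it; what a row does not reach is not made up. A row lasts 1/10 s, in which the tool goes at most 50 mm and 8.59 degrees, less where a joint would pass 70% of its speed; a pose out of reach is approached as far as the arm can. A call with a gripper value outside its range is refused whole. "grip" is the opening, from 0 (shut) to 1 (fully open), set as the call begins (left out, the last holds). The fingers move at their own pace and stop on an object; "force" is the grip in N (left out, the last holds). Time passes only in rows, so rows that do not move let the fingers close. It gives the time, the measured TCP pose, the force and the opening at its end, in the units of the state.
- monitor.observe(): the state, without advancing time (a new reading comes with each control period).
- imaging.get_image(name): name is "scene" or "top"; returns a dict with "color" (420x560x3 uint8, red, green, blue), "fx", "fy", "cx", "cy" (pixels), "rvec" (rotation vector, rad) and "tvec" (3), from world to camera coordinates, as OpenCV has them. Camera axes: x right, y down, z forward; pixel columns grow to the right and rows downward; lengths in m; the calibration is good to about 2 mm. A picture is of the moment at which its call begins. There is no depth.
- workorder.sign_off(): hands the job in, once; it reports no verdict.
Trained networks look in the newest picture that a camera, given by its name, has taken for a name from the list of things; names that differ only in an ending like _2 or _b are one class to them, and where a whole thing is asked for, a point or a joint stands for the part that bears it (a point fixed in the world has none). Each returns a list of dicts, best first, with "p" (0 to 1); they miss things now and then, are a little off and sometimes report something else, mostly with a low value. They report only what shows in the picture. A call takes as long as a camera call. They do not tell look-alikes from the thing itself.
- outline_of(camera, thing): "mask" (420x560 bool, what is visible of it) and "rect" ([left, top, width, height] in pixels, round what is visible of it).
The state is a dict: "clock": time; "joints": joint angles; "dq": joint speeds; "joint_efforts": joint torques, N m; "position": TCP position; "ee_rot": TCP orientation; "force": force on the tool from outside, world axes, zero at the start; "ft_torque": the same for the moment, N m; "width": opening from 0.0 (shut) to 1.0 (fully open).
Only numpy, scipy, OpenCV 4.12 (cv2) and the standard library are available. Lean on these libraries where they do the work, as an engineer would, in place of code of your own. Each camera call takes 0.05 s, during which the arm holds its last target. There are 200 camera calls.

## Working session

There is one attempt and no reset: what is moved stays moved. The work goes in short steps, Python scripts to look and compute and a tool call to move; the robot and the scene stay as the last step left them, time stands still between calls to the robot, and variables do not carry over. Pictures are saved under pics/ and viewed, about 8 in all and at most 12, crops included, and the job is handed in when it is done.

Besides the shell and the picture viewer there is one more tool, called after "Emit:" as name(argument=value, ...) on one line, values as JSON. move_arm: Moves the arm, as the interface text tells. Its arguments: {"type":"object","properties":{"series":{"type":"array"},"grip":{"type":"number"},"force":{"type":"number"}},"required":["series"]}

```bash
mkdir -p pics; ls; python3 - <<'E'
from cell import monitor, imaging
import cv2
for n in("scene","top"):
    d=imaging.get_image(n); cv2.imwrite(f"pics/{n}0.png",d["color"][:,:,::-1]); print(n,d["fx"],d["rvec"],d["tvec"])
print(monitor.observe())
E
```

```text
pics
scene 488.65932706599403 [ 1.25756093  2.28953989 -0.90147754] [ 0.33721847 -0.23429349  1.54293998]
top 405.8439706915793 [ 2.13218111 -2.11990587  0.19866607] [-0.06370787  0.56491871  0.9348067 ]
{'clock': 0.1, 'joints': array([-1.37955394,  0.43514512,  0.02499919,  1.57397945, -0.01160334,
        1.1339917 , -0.07510468]), 'dq': array([ 0.00042654, -0.00219183,  0.00038947, -0.00317462,  0.00152963,
       -0.00070712,  0.00086966]), 'joint_efforts': array([ 3.31168492e-03, -6.69138265e+01,  9.87784155e-01, -3.15141284e+01,
       -6.05387287e-02,  3.75096663e-02,  4.25734277e-05]), 'position': array([0.18095995, 0.59779549, 0.24503912]), 'ee_rot': array([-4.60050573e-01, -3.10765522e+00,  2.16258533e-03]), 'force': array([ 0.43056836, -0.32151488, -0.05531459]), 'ft_torque': array([-0.03533594,  0.00750071,  0.01840784]), 'width': 1.0018085086387551}
```

View pics/top0.png

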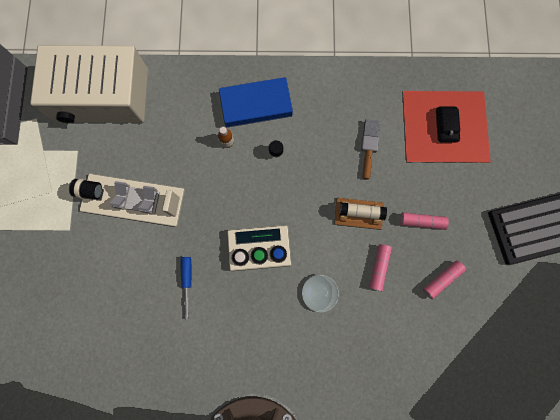

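View pics/scene0.png

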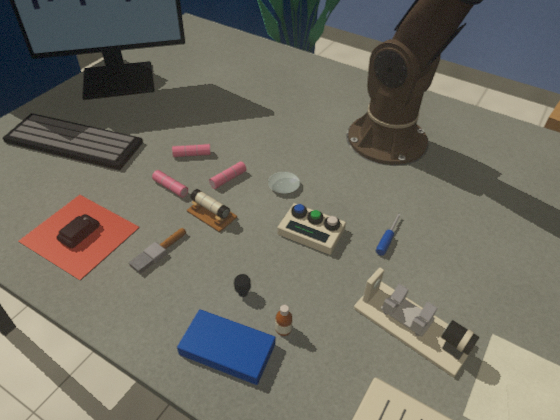

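The top view shows the tester (cradle about px 133,198; light source left, sensor right). The panel keys run white (240,257), green (260,255), blue (279,254). The cream barrel is on the stand at (362,211). The three tubes at (425,221), (381,267) and (445,279) are pink look-alikes. The scene view agrees, with the barrel at (210,205).

```bash
cat > h.py <<'E'
import numpy as np, cv2
from cell import monitor, imaging, workorder, outline_of
def cam(n):
    d=imaging.get_image(n); R=cv2.Rodrigues(np.array(d["rvec"]))[0]
    K=np.array([[d["fx"],0,d["cx"]],[0,d["fy"],d["cy"]],[0,0,1]]); return d["color"],K,R,np.array(d["tvec"]).ravel()
def at_z(c,uv,z):
    _,K,R,t=c; uv=np.atleast_2d(np.array(uv,float)); r=(R.T@np.linalg.inv(K)@np.c_[uv,np.ones(len(uv))].T).T
    o=-R.T@t; return o+r*((z-o[2])/r[:,2])[:,None]
def proj(c,P):
    _,K,R,t=c; return cv2.projectPoints(np.atleast_2d(np.array(P,float)),cv2.Rodrigues(R)[0],t,K,None)[0][:,0]
E
python3 - <<'E'
from h import *
np.set_printoptions(precision=4,suppress=True)
Z=dict(key_white_top=.052,key_blue_top=.052,key_green_top=.052,panel=.03,barrel=.04,stand=.008,cradle=.06,tester=.014,cleaner=.085,eyepiece=.052,dish=.015)
for n in("top","scene"):
    c=cam(n); print(n,"cam pos",-c[2].T@c[3])
    for k,z in Z.items():
        for o in outline_of(n,k)[:2 if k!="barrel" else 4]:
            ys,xs=np.nonzero(o["mask"])
            if len(xs)<5: continue
            (cx,cy),wh,a=cv2.minAreaRect(np.c_[xs,ys].astype(np.float32))
            b=at_z(c,cv2.boxPoints(((cx,cy),wh,a)),z)
            e=[b[1]-b[0],b[2]-b[1]]; l=max(e,key=np.linalg.norm)
            print(k,round(o["p"],2),len(xs),"px",np.array([cx,cy]),"cen",at_z(c,[xs.mean(),ys.mean()],z)[0],"rect",b.mean(0)[:2],"len",sorted(np.linalg.norm(e,axis=1)),"yaw",np.degrees(np.arctan2(l[1],l[0])))
c=cam("top"); im=c[0][:,:,::-1]
a=cv2.resize(im[165:235,60:200],None,fx=5.6,fy=4.2,interpolation=cv2.INTER_CUBIC)
a=cv2.resize(im[165:235,65:195],(780,420),interpolation=cv2.INTER_CUBIC)
b=cv2.resize(im[190:235,325:395],(260,167),interpolation=cv2.INTER_CUBIC)
cc=cv2.resize(im[220:275,220:300],(260,179),interpolation=cv2.INTER_CUBIC)
o=np.zeros((600,780,3),np.uint8); o[:420]=a; o[420:587,:260]=b; o[420:599,260:520]=cc; cv2.imwrite("pics/crop1.png",o)
E
```

```text
top cam pos [ 0.3847 -0.0586  1.0226]
key_white_top 0.53 1107 px [134.3753 197.3233] cen [0.5864 0.295  0.052 ] rect [0.5882 0.2968] len [np.float64(0.06676142046408567), np.float64(0.11533525639269766)] yaw -99.59542328850011
key_blue_top 0.64 100 px [278. 253.] cen [ 0.4549 -0.0545  0.052 ] rect [ 0.4546 -0.0548] len [np.float64(0.02373907326673845), np.float64(0.023879323313233374)] yaw -89.6704941792148
panel 0.58 1699 px [258.1621 247.9449] cen [ 0.4763 -0.0052  0.03  ] rect [ 0.4687 -0.0062] len [np.float64(0.10046281910525146), np.float64(0.15089427382434487)] yaw -84.85611595197727
barrel 0.71 642 px [443.5361 278.9104] cen [ 0.3943 -0.4491  0.04  ] rect [ 0.3964 -0.4506] len [np.float64(0.03365740705970412), np.float64(0.1173763917778769)] yaw -50.28718203263912
barrel 0.7 625 px [362.6394 210.9672] cen [ 0.5598 -0.2626  0.04  ] rect [ 0.5597 -0.2622] len [np.float64(0.034074477488276037), np.float64(0.116747313455821)] yaw -94.95837861696451
barrel 0.62 660 px [380.253  267.1118] cen [ 0.4233 -0.2998  0.04  ] rect [ 0.4237 -0.3003] len [np.float64(0.035155421219390796), np.
[... 3750 characters left out ...]
58 px [414.7478 321.7205] cen [0.5953 0.3232 0.014 ] rect [0.586  0.3118] len [np.float64(0.14115291065497518), np.float64(0.2754532691051456)] yaw 78.41187095460674
cleaner 0.75 422 px [283. 320.] cen [0.7813 0.0961 0.085 ] rect [0.7786 0.0942] len [np.float64(0.03310843303460975), np.float64(0.06919554713652161)] yaw 31.09655484141593
cleaner 0.58 55 px [298.5 208.5] cen [ 0.4917 -0.0379  0.085 ] rect [ 0.4921 -0.0382] len [np.float64(0.017381518709165603), np.float64(0.02401136863037003)] yaw 30.206534637144657
eyepiece 0.6 327 px [242.  285.5] cen [ 0.7358 -0.038   0.052 ] rect [ 0.7363 -0.0379] len [np.float64(0.036082211305665586), np.float64(0.06161576049863849)] yaw 34.40929787673598
```

View pics/crop1.png

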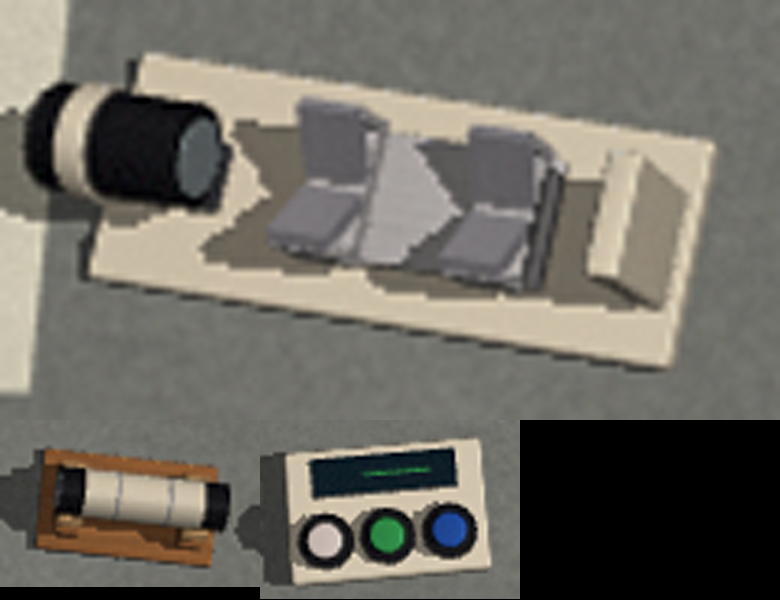

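The crop confirms the cream tube with black rings on the wooden stand. Keys read white, green, blue from left to right, and the two V-yokes have their mid about crop (401,186). Next I refine the positions with both cameras.

```bash
python3 - <<'E'
from h import *
np.set_printoptions(precision=4,suppress=True)
C={n:cam(n) for n in("top","scene")}
def blob(c,uv,f):
    im=c[0].astype(int); m=f(im).astype(np.uint8); _,_,st,ce=cv2.connectedComponentsWithStats(m)
    i=1+np.argmin(np.linalg.norm(ce[1:]-uv,axis=1)+1000*(st[1:,4]<20)); return ce[i],st[i,4]
F=dict(white=lambda i:i.min(2)>170,green=lambda i:(i[...,1]>i[...,0]+40)&(i[...,1]>i[...,2]+20),blue=lambda i:(i[...,2]>i[...,0]+50)&(i[...,2]>i[...,1]+40))
px=dict(top=dict(white=(240,257),green=(260,255),blue=(279,254)),scene=dict(white=(332,222),green=(316,215),blue=(299,210)))
for n in C:
    for k in F:
        ce,a=blob(C[n],px[n][k],F[k]); print(n,k,ce,a,at_z(C[n],ce,.052)[0])
s=np.array([[300,97],[362,116],[268,238],[330,254],[472,126],[535,138],[440,250],[502,270]])/6+[65,165]-.4
P=at_z(C["top"],s,.073); print(P[:,:2]); print("seat",P.mean(0)); d=P[:4].mean(0)-P[4:].mean(0); print(np.linalg.norm(d),np.degrees(np.arctan2(d[1],d[0])))
b=at_z(C["top"],np.array([[145,53],[715,143],[670,368],[90,278]])/6+[65,165]-.4,.014);print("base",b[:,:2])
def draw(n,seat,yaw,bar,byaw,x0,y0,w,h,f):
    im=cv2.resize(C[n][0][y0:y0+h,x0:x0+w,::-1],(w*f,h*f),interpolation=cv2.INTER_CUBIC)
    def T(o,y,p):
        a=np.radians(y-90);R=np.array([[np.cos(a),-np.sin(a),0],[np.sin(a),np.cos(a),0],[0,0,1]]); return np.array(o)+np.array(p)@R.T
    def poly(Q,col): q=((proj(C[n],Q)-[x0,y0]+.5)*f).astype(int); cv2.polylines(im,[q],True,col,1)
    for s in(-1,1):
        y1,y2=s*.035-.012,s*.035+.012
        for sx in(-1,1): poly(T(seat,yaw,[[0,y1,-.0226],[0,y2,-.0226],[sx*.0256,y2,.003],[sx*.0256,y1,.003]]),(0,0,255))
    poly(T(seat,yaw,[[-.05,-.085,-.056],[.05,-.085,-.056],[.05,.085,-.056],[-.05,.085,-.056]]),(0,255,0))
    t=np.linspace(0,2*np.pi,24)
    for e in(-.055,.055): poly(T(bar,byaw,np.c_[.016*np.cos(t),0*t+e,.016*np.sin(t)]),(0,0,255))
    return im
S=[P.mean(0)[0],P.mean(0)[1],.070]; B=[.5605,-.2622,.04]
y=np.degrees(np.arctan2(d[1],d[0]))
o=np.zeros((600,800,3),np.uint8)
def put(i,x,y): o[y:y+i.shape[0],x:x+i.shape[1]]=i
put(draw("top",S,y,B,85,70,165,120,70,4),0,0); put(draw("scene",S,y,B,85,350,265,130,105,3),0,282)
put(draw("top",S,y,B,85,330,190,60,45,5),490,0); put(draw("scene",S,y,B,85,180,180,60,50,5),490,282)
cv2.imwrite("pics/fit1.png",o)
E
```

```text
top white [239.8 256.5] 70 [0.4458 0.036  0.052 ]
top green [258.828  254.9032] 93 [ 0.4498 -0.0092  0.052 ]
top blue [278.     253.2247] 89 [ 0.4541 -0.0548  0.052 ]
scene white [215.8571 205.1429] 7 [ 0.5692 -0.2367  0.052 ]
scene green [315.1818 213.3091] 55 [ 0.4553 -0.0089  0.052 ]
scene blue [298.9375 207.2917] 48 [ 0.4595 -0.0543  0.052 ]
[[0.624  0.3395]
 [0.6164 0.3141]
 [0.5664 0.3475]
 [0.5601 0.3225]
 [0.6125 0.2698]
 [0.6077 0.2443]
 [0.562  0.279 ]
 [0.554  0.254 ]]
seat [0.5879 0.2963 0.073 ]
0.06955141435656445 83.68743873734535
base [[0.6578 0.4319]
 [0.6199 0.1866]
 [0.5234 0.2006]
 [0.5601 0.446 ]]
```

View pics/fit1.png

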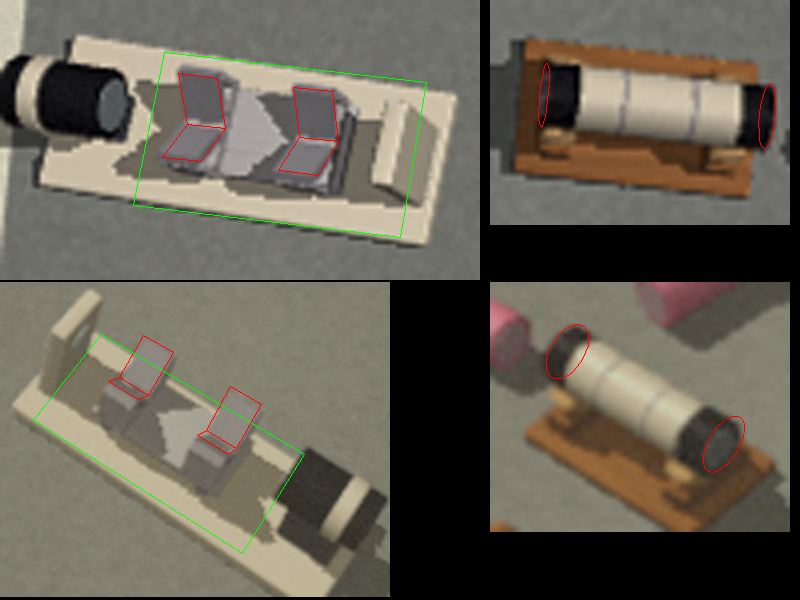

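The cameras differ by about 5 mm in x and agree in y, so I use averages. Keys: white (.4485,.036), green (.4525,-.009), blue (.457,-.0545). Top camera alone gives seat ≈(.588,.296) with groove at 81.3°, and barrel ≈(.562,-.262) at 85°. I'll correct the bias once the barrel is gripped. Moving to white.

Emit:
move_arm(series=[[1.7,-3.5,0,0,0,-4.9],[1.7,-3.5,0,0,0,-4.9],[1.7,-3.5,0,0,0,-4.9],[1.7,-3.5,0,0,0,-4.9],[1.7,-3.5,0,0,0,-4.9],[1.7,-3.5,0,0,0,-4.9],[1.7,-3.5,0,0,0,-4.9],[1.7,-3.5,0,0,0,-4.9]], grip=0, force=20)

```text
clock: 2.25
position: [0.3175, 0.3168, 0.246]
ee_rot: [-1.481, -2.771, -0.001]
force: [1.6, 0.6, -0.4]
width: 0.35
```

Emit:
move_arm(series=[[1.7,-3.5,-1.5,0,0,-4.9],[1.7,-3.5,-1.5,0,0,-4.9],[1.7,-3.5,-2,0,0,-4.9],[1.7,-3.5,-2,0,0,-4.9],[1.7,-3.5,-2,0,0,-4.9],[1.7,-3.5,-2,0,0,-4.9],[1.7,-3.5,-2,0,0,-4.9],[1.7,-3.5,-1.5,0,0,-4.9]])

```text
clock: 3.05
position: [0.4534, 0.0369, 0.0999]
ee_rot: [2.324, 2.114, -0.0]
force: [0.8, 1.0, 0.5]
width: 0.003
```

Emit:
move_arm(series=[[-0.4,-0.1,-1.0,0,0,0],[0,0,-1.0,0,0,0],[0,0,-0.6,0,0,0],[0,0,-0.4,0,0,0],[0,0,-0.3,0,0,0],[0,0,0,0,0,0]])

```text
clock: 3.65
position: [0.4488, 0.0383, 0.0678]
ee_rot: [-2.318, -2.119, -0.001]
force: [-1.2, 2.2, 3.0]
width: 0.008
```

Emit:
move_arm(series=[[0,0,-0.2,0,0,0],[0,0,-0.2,0,0,0],[0,0,0,0,0,0]])

```text
clock: 3.95
position: [0.4493, 0.0379, 0.0649]
ee_rot: [-2.32, -2.117, -0.003]
force: [-7.4, 2.6, 25.8]
width: 0.003
```

White is fully down (.0649 m, stop force felt). Next blue.

Emit:
move_arm(series=[[0,0,1.5,0,0,0],[0,0,1.2,0,0,0],[0.2,-3.0,0,0,0,0],[0.3,-3.0,0,0,0,0],[0.3,-3.2,0,0,0,0],[0,0,0,0,0,0],[0,0,-1.2,0,0,0],[0,0,-0.8,0,0,0]])

```text
clock: 4.75
position: [0.4569, -0.0538, 0.0699]
ee_rot: [-2.319, -2.119, -0.0]
force: [0.5, -1.2, 1.8]
width: 0.006
```

Emit:
move_arm(series=[[0,0,-0.3,0,0,0],[0,0,-0.2,0,0,0],[0,0,-0.1,0,0,0],[0,0,-0.1,0,0,0],[0,0,0,0,0,0]])

```text
clock: 5.25
position: [0.4569, -0.0538, 0.0648]
ee_rot: [-2.319, -2.118, -0.002]
force: [-6.9, 2.7, 27.4]
width: 0.003
```

Blue bottomed. Next green, 4.5 cm in +y.

Emit:
move_arm(series=[[0,0,1.5,0,0,0],[0,0,1.2,0,0,0],[-0.2,2.2,0,0,0,0],[-0.2,2.3,0,0,0,0],[0,0,0,0,0,0],[0,0,-1.2,0,0,0],[0,0,-0.8,0,0,0]])

```text
clock: 5.95
position: [0.4529, -0.0101, 0.0699]
ee_rot: [2.32, 2.117, -0.0]
force: [0.0, 1.2, 2.6]
width: 0.004
```

Emit:
move_arm(series=[[0,0,-0.3,0,0,0],[0,0,-0.2,0,0,0],[0,0,-0.1,0,0,0],[0,0,-0.1,0,0,0],[0,0,0,0,0,0]])

```text
clock: 6.45
position: [0.4529, -0.0102, 0.0648]
ee_rot: [-2.321, -2.116, -0.001]
force: [-7.4, 0.3, 29.4]
width: 0.007
```

Emit:
move_arm(series=[[0,0,3.0,0,0,0],[0,0,3.8,0,0,0],[2.2,-4.2,0,0,0,0],[2.2,-4.2,0,0,0,0],[2.2,-4.2,0,0,0,0],[2.2,-4.2,0,0,0,0],[2.1,-4.2,0,0,0,0],[0,-4.2,0,0,0,0]], grip=1)

```text
clock: 7.25
position: [0.5641, -0.2637, 0.1312]
ee_rot: [2.319, 2.118, 0.001]
force: [0.3, 0.0, -0.4]
width: 0.654
```

Emit:
move_arm(series=[[0,0,0,0,0,0],[0,0,0,0,0,0]])

```text
clock: 7.45
position: [0.5608, -0.2637, 0.1312]
ee_rot: [-2.324, -2.113, 0.002]
force: [-0.3, -0.1, -0.3]
width: 0.825
```

Emit:
move_arm(series=[[0,0.1,-2.5,0,0,0],[0,0,-2.5,0,0,0],[0,0,-2.0,0,0,0],[0,0,-1.3,0,0,0],[0,0,-0.8,0,0,0],[0,0,0,0,0,0]])

```text
clock: 8.05
position: [0.5617, -0.2599, 0.04]
ee_rot: [-2.319, -2.117, 0.001]
force: [-0.3, 0.6, 0.8]
width: 0.998
```

Emit:
move_arm(series=[[0,0,0,0,0,0],[0,0,0,0,0,0],[0,0,0,0,0,0],[0,0,0,0,0,0],[0,0,0,0,0,0],[0,0,0,0,0,0]], grip=0, force=15)

```text
clock: 8.65
position: [0.5621, -0.2608, 0.0409]
ee_rot: [2.321, 2.117, 0.0]
force: [1.0, -0.2, -0.7]
width: 0.524
```

Emit:
move_arm(series=[[0,0,0,0,0,0],[0,0,0,0,0,0],[0,0,0,0,0,0],[0,0,0,0,0,0],[0,0,0,0,0,0]])

```text
clock: 9.15
position: [0.5621, -0.2608, 0.0407]
ee_rot: [2.321, 2.117, 0.0]
force: [-0.1, 0.2, -0.7]
width: 0.342
```

Emit:
move_arm(series=[[0,0,1.0,0,0,0],[0,0,2.0,0,0,0],[0,0,3.0,0,0,0],[0,0,3.0,0,0,0],[0,0,2.0,0,0,0],[0,0,0,0,0,0]])

```text
clock: 9.75
position: [0.5634, -0.2618, 0.1542]
ee_rot: [2.317, 2.114, 0.004]
force: [0.2, -0.4, -1.3]
width: 0.346
```

Emit:
move_arm(series=[[0.2,2.0,0,0,0,-0.25],[0.2,4.0,0,0,0,-0.25],[0.2,4.0,0,0,0,-0.25],[0.2,4.0,0,0,0,-0.25],[0.2,4.0,0,0,0,-0.25],[0.2,4.0,0,0,0,-0.25],[0.2,4.0,0,0,0,-0.25],[0.2,4.0,0,0,0,-0.25]])

```text
clock: 10.55
position: [0.5772, 0.0409, 0.15]
ee_rot: [-2.357, -2.076, 0.002]
force: [1.3, -0.3, -1.9]
width: 0.343
```

Emit:
move_arm(series=[[0.2,4.0,0,0,0,-0.25],[0.2,4.0,0,0,0,-0.25],[0.2,4.0,0,0,0,-0.25],[0.2,4.0,0,0,0,-0.25],[0.2,4.0,0,0,0,-0.25],[0.2,3.0,0,0,0,-0.25],[0,2.5,0,0,0,0],[0,0,0,0,0,0]])

```text
clock: 11.35
position: [0.5882, 0.2995, 0.1491]
ee_rot: [-2.376, -2.052, 0.001]
force: [-1.4, 0.1, -1.3]
width: 0.344
```

```bash
python3 - <<'E'
from h import *
np.set_printoptions(precision=4,suppress=True)
c=cam("top"); s=cam("scene"); o=monitor.observe(); print(o["position"],o["ee_rot"],o["force"],o["width"])
a=cv2.resize(c[0][150:240,55:205,::-1],(600,360),interpolation=cv2.INTER_CUBIC)
im=np.zeros((600,800,3),np.uint8); im[:360,:600]=a
im[360:,:360]=cv2.resize(s[0][260:360,340:490,::-1],(360,240)); cv2.imwrite("pics/hold.png",im)
for n in("top","scene"):
    for b in outline_of(n,"barrel"): print(n,b["p"],b["rect"],b["mask"].sum())
E
```

```text
[0.5892 0.2943 0.1496] [ 2.3829  2.0472 -0.003 ] [ 0.0416  0.1763 -0.8833] 0.3459949871419626
top 0.91 [366.7, 244.9, 25.3, 46.6] 629
top 0.86 [424.1, 262.2, 38.1, 39.9] 621
top 0.62 [400.5, 212.3, 46.8, 19.2] 607
top 0.55 [117.0, 181.6, 28.2, 20.4] 372
scene 0.94 [206.8, 163.0, 39.5, 29.6] 447
scene 0.65 [394.3, 259.2, 51.3, 46.7] 262
scene 0.59 [148.9, 170.1, 38.9, 27.6] 463
scene 0.58 [175.7, 142.8, 33.3, 17.6] 412
```

View pics/hold.png

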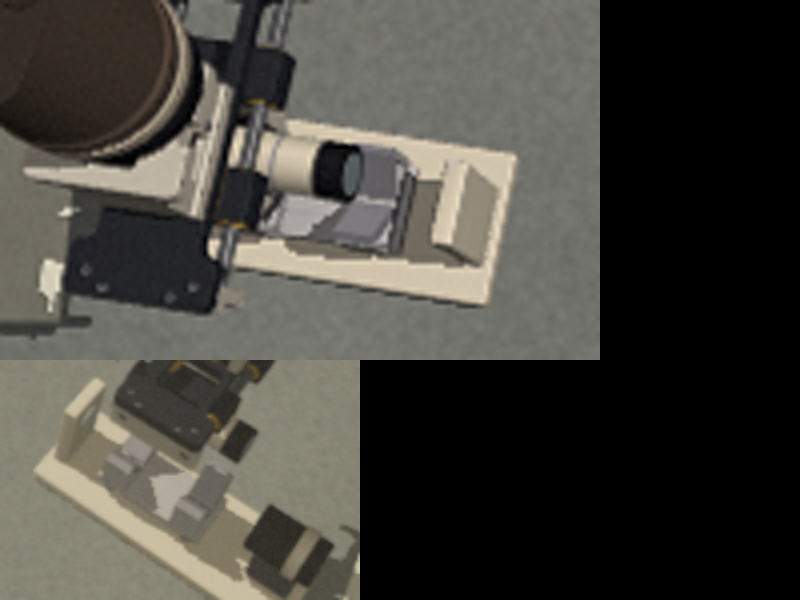

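```bash
python3 - <<'E'
from h import *
C={n:cam(n) for n in("top","scene")}; p=monitor.observe()["position"]; print(p)
I0={n:cv2.imread(f"pics/{n}0.png") for n in C}
bias=dict(top=[-.0024,0,0],scene=[.0024,0,0])
def T(o,y,p):
    a=np.radians(y-90);R=np.array([[np.cos(a),-np.sin(a),0],[np.sin(a),np.cos(a),0],[0,0,1]]); return np.array(o)+np.array(p)@R.T
def draw(n,img,polys,x0,y0,w,h,f):
    im=cv2.resize(img[y0:y0+h,x0:x0+w],(w*f,h*f),interpolation=cv2.INTER_CUBIC)
    for Q in polys: cv2.polylines(im,[((proj(C[n],np.array(Q)+bias[n])-[x0,y0]+.5)*f).astype(int)],True,(0,0,255),1)
    return im
S=[.590,.296,.07]; Y=81.3; yk=[]
for s in(-1,1):
    y1,y2=s*.035-.012,s*.035+.012
    for sx in(-1,1): yk.append(T(S,Y,[[0,y1,-.0226],[0,y2,-.0226],[sx*.0256,y2,.003],[sx*.0256,y1,.003]]))
t=np.linspace(0,2*np.pi,24)
br=[T(p,Y,np.c_[.016*np.cos(t),0*t+e,.016*np.sin(t)]) for e in(-.055,.055)]
o=np.zeros((600,800,3),np.uint8)
def put(i,x,y): o[y:y+i.shape[0],x:x+i.shape[1]]=i
put(draw("top",I0["top"],yk,100,175,65,50,6),0,0)
put(draw("scene",I0["scene"],yk,370,275,70,60,5),0,300)
put(draw("top",C["top"][0][:,:,::-1],br,105,170,60,45,6),400,0)
put(draw("scene",C["scene"][0][:,:,::-1],br,370,250,80,60,5),400,300)
cv2.imwrite("pics/fit2.png",o)
E
```

```text
[0.59021226 0.29258059 0.15067248]
```

View pics/fit2.png

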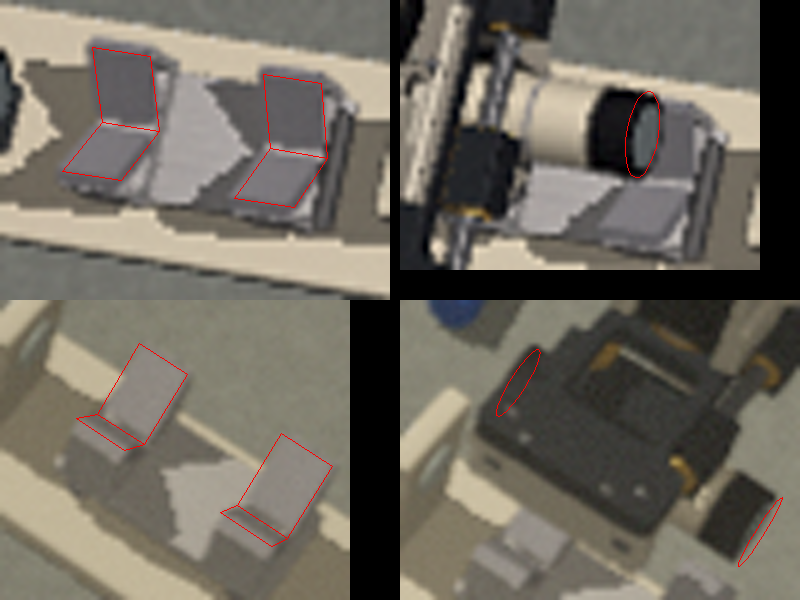

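The yoke model fits both cameras at seat (.590,.296), groove 81.3°. The held tube's ends agree with the TCP to about 1–2 mm. Lowering.

Emit:
move_arm(series=[[0,0.25,-2.0,0,0,0],[0,0,-2.0,0,0,0],[0,0,-2.0,0,0,0],[0,0,-1.0,0,0,0],[0,0,0,0,0,0],[0,0,0,0,0,0]])

```text
clock: 12.25
position: [0.5906, 0.2963, 0.0814]
ee_rot: [2.385, 2.045, 0.001]
force: [0.7, 1.2, -0.1]
width: 0.341
```

Emit:
move_arm(series=[[0,0,-0.5,0,0,0],[0,0,-0.3,0,0,0],[0,0,-0.2,0,0,0],[0,0,0,0,0,0]])

```text
clock: 12.65
position: [0.5901, 0.2968, 0.0708]
ee_rot: [-2.384, -2.046, -0.0]
force: [0.3, 0.2, 1.0]
width: 0.342
```

Emit:
move_arm(series=[[0,0,0,0,0,0],[0,0,0,0,0,0],[0,0,0,0,0,0],[0,0,0,0,0,0],[0,0,0,0,0,0],[0,0,0,0,0,0]], grip=0.7)

```text
clock: 13.25
position: [0.59, 0.2967, 0.0708]
ee_rot: [2.384, 2.046, 0.0]
force: [0.2, 0.2, 0.4]
width: 0.695
```

Emit:
move_arm(series=[[0,0,1.0,0,0,0],[0,0,2.0,0,0,0],[0,0,3.0,0,0,0],[-3.0,0,2.0,0,0,0],[-4.0,0,0,0,0,0],[-4.0,0,0,0,0,0],[-4.0,0,0,0,0,0],[0,0,0,0,0,0]])

```text
clock: 14.05
position: [0.4346, 0.2971, 0.1509]
ee_rot: [-2.378, -2.048, 0.005]
force: [0.9, 0.3, 1.6]
width: 0.702
```

```bash
python3 - <<'E'
from h import *
C={n:cam(n) for n in("top","scene")}; o_=monitor.observe(); print(o_["position"],o_["force"],o_["width"])
bias=dict(top=[-.0024,0,0],scene=[.0024,0,0])
def T(o,y,p):
    a=np.radians(y-90);R=np.array([[np.cos(a),-np.sin(a),0],[np.sin(a),np.cos(a),0],[0,0,1]]); return np.array(o)+np.array(p)@R.T
def draw(n,polys,x0,y0,w,h,f):
    im=cv2.resize(C[n][0][y0:y0+h,x0:x0+w,::-1],(w*f,h*f),interpolation=cv2.INTER_CUBIC)
    for Q in polys: cv2.polylines(im,[((proj(C[n],np.array(Q)+bias[n])-[x0,y0]+.5)*f).astype(int)],True,(0,0,255),1)
    return im
t=np.linspace(0,2*np.pi,24)
br=[T([.590,.296,.07],81.3,np.c_[.016*np.cos(t),0*t+e,.016*np.sin(t)]) for e in(-.055,.055)]
o=np.zeros((600,800,3),np.uint8)
def put(i,x,y): o[y:y+i.shape[0],x:x+i.shape[1]]=i
put(draw("top",br,75,165,120,60,5),0,0); put(draw("scene",br,360,270,110,75,4),0,300); cv2.imwrite("pics/seated.png",o)
E
```

```text
[0.43972504 0.29734085 0.151693  ] [ 0.95325895 -0.89653416  0.84404214] 0.7029086639457072
```

View pics/seated.png

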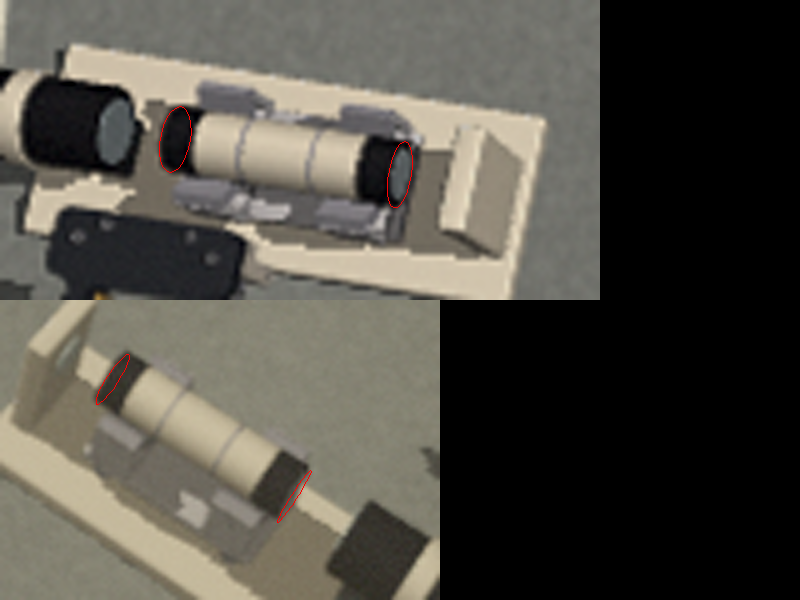

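The tube sits level in both yokes, its ends on the model rings to about 1 mm in both views. Shutting the fingers and returning above its middle.

Emit:
move_arm(series=[[3.5,0,0,0,0,0],[3.5,0,0,0,0,0],[3.5,0,0,0,0,0],[3.5,0,0,0,0,0],[1.0,-0.05,0,0,0,0],[0,0,0,0,0,0],[0,0,0,0,0,0],[0,0,0,0,0,0]], grip=0)

```text
clock: 14.95
position: [0.5889, 0.2966, 0.1507]
ee_rot: [-2.383, -2.046, 0.001]
force: [-0.0, -0.0, -0.1]
width: 0.052
```

Emit:
move_arm(series=[[0,0,-1.5,0,0,0],[0,0,-1.5,0,0,0],[0,0,-1.0,0,0,0],[0,0,0,0,0,0],[0,0,0,0,0,0],[0,0,0,0,0,0]])

```text
clock: 15.55
position: [0.5904, 0.2962, 0.1111]
ee_rot: [2.384, 2.045, 0.001]
force: [-0.5, 0.4, 0.6]
width: 0.004
```

```bash
python3 -c "
from h import *
for i in range(4): cam('top'); o=monitor.observe(); print(o['position'],o['ee_rot'],o['force'],o['width'])"
```

```text
[0.59045388 0.29628837 0.11128547] [2.38409984e+00 2.04543447e+00 1.45707006e-03] [0.96469201 0.5106525  0.80396431] 0.003688175821819543
[0.59043592 0.29631398 0.11131708] [2.38419458e+00 2.04541220e+00 1.60580851e-03] [ 0.06995635 -0.24989284  1.1572654 ] 0.0022519485449304373
[0.59039163 0.29636711 0.11129515] [2.38407289e+00 2.04560314e+00 1.59859162e-03] [-0.43103179 -0.99463204 -0.29699672] 0.003474486199419036
[0.59031281 0.2963097  0.11120621] [2.38412395e+00 2.04559060e+00 1.31329539e-03] [ 0.03315639 -0.08699467 -0.11905856] 0.007819662171194428
```

Emit:
move_arm(series=[[0,0,-0.4,0,0,0],[0,0,-0.2,0,0,0],[0,0,-0.2,0,0,0],[0,0,-0.1,0,0,0],[0,0,0,0,0,0],[0,0,0,0,0,0]])

```text
clock: 16.35
position: [0.5901, 0.2963, 0.1019]
ee_rot: [2.384, 2.046, 0.0]
force: [-0.4, -0.0, 3.6]
width: 0.003
```

```bash
python3 -c "
from h import *
for i in range(6): cam('top'); o=monitor.observe(); print(o['position'],o['force'])"
```

```text
[0.59006027 0.29626271 0.10194532] [-0.85617992 -0.27799682  4.33987603]
[0.59008636 0.2962797  0.1019495 ] [-1.82116881  0.12573881  3.9455026 ]
[0.5900716  0.2962674  0.10191339] [-1.83824129 -0.65224504  3.83709555]
[0.59004748 0.29626265 0.10186196] [-1.09359554 -1.06853811  4.17003025]
[0.59007715 0.29626803 0.10185033] [-1.03228761  0.0660621   4.55565819]
[0.59006958 0.2962837  0.10184632] [-0.87290102  0.1701251   3.7448273 ]
```

Emit:
move_arm(series=[[-0.03,0,-0.1,0,0,0],[-0.02,0,-0.1,0,0,0],[0,0,-0.06,0,0,0],[0,0,0,0,0,0],[0,0,0,0,0,0]])

```text
clock: 17.15
position: [0.59, 0.2962, 0.0995]
ee_rot: [2.384, 2.045, 0.002]
force: [-1.1, 1.0, 5.9]
width: 0.003
```

```bash
python3 -c "
from h import *
P=[]
for i in range(8): cam('top'); o=monitor.observe(); P.append(np.r_[o['position'],o['force'],o['ft_torque']])
print(np.round(np.mean(P,0),4))"
```

```text
[ 0.59    0.2963  0.0995 -0.353  -0.3755  6.1729 -0.1225  0.1361  0.0075]
```

Push is 6.2 N plus the tube's 1.8 N, about 8 N. Height shows about 5.5 mm sunk and side forces are under 0.4 N. One last look.

```bash
python3 -c "
from h import *
s=cam('scene');t=cam('top')
o=np.zeros((600,600,3),np.uint8);o[:330]=cv2.resize(s[0][250:360,330:530,::-1],(600,330));o[330:]=cv2.resize(t[0][40:310,60:460,::-1],(600,270),interpolation=cv2.INTER_AREA);cv2.imwrite('pics/final.png',o)"
```

```text
(no output)
```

View pics/final.png

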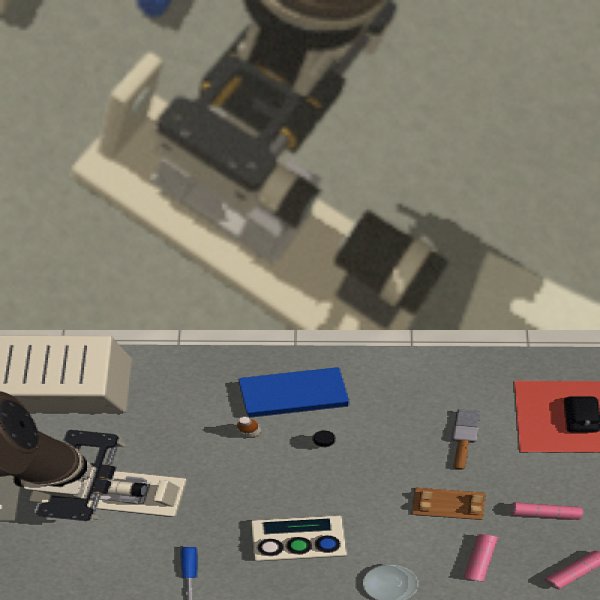

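The barrel is in the yokes under the gripper, the stand is empty, and the bystanders are where they were. Handing in.

```bash
python3 -c "
from h import *
o=monitor.observe(); print(o['clock'],o['position'],o['force']); print(workorder.sign_off())"
```

```text
17.65 [0.59001748 0.29625679 0.09950901] [ 0.32913807 -0.65829354  6.55286044]
the job is handed in; nothing more can be done
None
```

The job is handed in at 17.65 s, with the arm still pressing the barrel in the cradle.

**What I did:** I pressed the white, blue and green keys in that order, each down to its stop at 26–29 N. I then lifted the cream barrel off its stand, laid it in the V-cradle and let go. Last, I pushed on the middle of its top line with closed fingertips.

**Last checks:**
- **Centring:** after release, the barrel's ends matched the seat model to about 1 mm in both cameras.
- **Press depth:** the fingertip height shows the cradle sunk about 5.5 mm of 12. The push was about 6.2 N, which with the barrel's own weight makes about 8 N, the half-travel value.
- **Even bearing:** average side forces were under 0.4 N, which fits bearing on both flanks; I did not measure the flanks directly.
- **Bystanders:** in the last picture they look to be where they were.

**Disagreements:**
- **Cameras:** the two cameras differed by about 5 mm in x. I used the mean, and the barrel grasp and the overlays confirmed it.
- **Partway through the push:** force and height differed by about 0.8 mm (3.9 against 3.1 mm sunk). They agreed to about 0.5 mm at the end.

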